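# Load a board under the probe and run the needle over its pad with the coarse knob

## Robot

A 6-joint arm with a two-finger parallel gripper is mounted at the origin on the work surface. World frame = base frame: x ahead of the robot, y to its left, z up, the work surface at z = 0. Lengths are in m, angles in rad, forces in N, time in s.
With the tool pointing down it reaches from about 0.325 to 0.9 m from the base axis. Payload 3.5 kg.
Tool frame: the origin (TCP) lies between the finger pads; the fingertips stand 8 mm ahead of it and the grasp point (between the pads) lies 11 mm behind it; y points along the fingers, x is the direction in which the jaws open and shut, and the axes are right-handed (so a half turn about y gives the same grasp; the last joint's range is limited). The gripper opens to 85 mm and grips with 20 to 120 N. Pads are 22 mm wide; open, the fingers measure 114 mm over their backs; the gripper's body (76 mm by 85 mm) begins 54 mm behind the grasp point. The pads swing forward as they close: fully open they stand 13 mm farther back than shut.
Start: joints at [-1.292, 0.276, -0.026, 1.268, 0, 1.467], TCP at [0.233, -0.58, 0.239] pointing down, gripper open.
Joint ranges: [-3.12, 3.12], [-0.85, 1.88], [-1.08, 1.24], [-1.95, 2.15], [-1.57, 1.53], [-3.14, 3.14]. Speed limits (rad/s): [2.57, 2.57, 3.14, 3.14, 3.14, 3.14].

## Interface

Orientations are given as a unit quaternion [x, y, z, w].
In Python, from plant import get_obs, capture, get_calibration, sign_off, recognise, trace gives the robot as it stands. The module is installed in compiled form; this text tells all that it offers.
- The arm moves only by the tool apply_moves, never from a script. Its argument "deltas" is a list that holds one entry, the list of rows, each a list of 4 numbers: the shift along the world's x, y, z each as a share of 50 mm, from -1 to 1, then the turn about the world's z as a share of 0.1 rad, from -1 to 1. A call has 1 to 12 rows; each row shifts and turns the pose as measured when the row begins; what a row does not reach is not made up. A row lasts 1/10 s, in which the tool goes at most 50 mm and 8.59 degrees, less where a joint would pass 70% of its speed; a pose out of reach is approached as far as the arm can. A call with a number of a shift or a turn outside -1 to 1 is refused whole. A call with a gripper value outside its range is refused whole. "fingers" is the finger opening in mm, from 0 to 85.4, set as the call begins (left out, the last holds). The fingers move at their own pace and stop on an object; the grip force is fixed at half the most. Time passes only in rows, so rows that do not move let the fingers close. It gives the time, the measured TCP pose, the force and the opening at its end, in the units of the state.
- get_obs(): the state, without advancing time (a new reading comes with each control period).
- capture(name): name is "scene" or "side" or "wrist"; returns the picture (400x640x3 uint8, blue, green, red); there is no depth.
- get_calibration(name): a dict with "mtx" (3x3 intrinsics, pixels), "view" (4x4, takes a point from world to camera coordinates); the wrist camera has in their place "mount" (4x4, takes a point from camera to tool coordinates, whose origin is the TCP and whose axes are the tool frame's). Camera axes: x right, y down, z forward; pixel columns grow to the right and rows downward; lengths in m; the calibration is good to about 2 mm. A picture is of the moment at which its call begins: read the wrist's pose just before it. get_calibration takes no time and is no camera call.
- sign_off(): hands the job in, once; it reports no verdict.
Trained networks look in the newest picture that a camera, given by its name, has taken for a name from the list of things; names that differ only in an ending like _2 or _b are one class to them, and where a whole thing is asked for, a point or a joint stands for the part that bears it (a point fixed in the world has none). Each returns a list of dicts, best first, with "score" (0 to 1); they miss things now and then, are a little off and sometimes report something else, mostly with a low value. They report only what shows in the picture. A call takes as long as a camera call. They do not tell look-alikes from the thing itself.
- recognise(camera, label): "bbox" ([centre column, centre row, width, height] in pixels, round what is visible of it).
- trace(camera, label): "region" (400x640 bool, what is visible of it) and "bbox" ([centre column, centre row, width, height] in pixels, round what is visible of it).
The state is a dict: "time": time; "joint_positions": joint angles; "qd": joint speeds; "joint_efforts": joint torques, N m; "position": TCP position; "eef_rot": TCP orientation; "wrist_force": force on the tool from outside, world axes, zero at the start; "moment": the same for the moment, N m; "grip_width": opening from 0.0 (shut) to 1.0 (fully open).
Only numpy, scipy, OpenCV 4.12 (cv2) and the standard library are available. Lean on these libraries where they do the work, as an engineer would, in place of code of your own. Each camera call takes 0.05 s, during which the arm holds its last target. There are 200 camera calls.

## Task

Set the circuit-board carrier flat on the dark grey stage of the probe station, black handle towards the robot, pushed up against the steel fence at the back and the steel stop at the left end. Then, with the large black outer (coarse) knob of the probe drive, run the needle forward until its point hangs about 4 mm above the middle of the board's gold pad. The needle and its slide must touch nothing, the small silver inner (fine) knob is already set and must not be turned, the other things on the bench stay where they are, and the robot lets go at the end.

Things in the scene. Friction and masses are not known exactly. Their poses are not given: they have to be found in the camera images.
- station: Probe station, fixed to the bench; place and yaw (within 0.22 rad) differ. Origin on the bench under the middle of the gold pad of a carrier that is home; x away from the robot, y left, z up. Plate 10 mm thick, x -75 to 225, y -80 to 80 mm. Dark grey stage block on it: top z = 34, x -60 to 28, y -76 to 72 mm, open in front and at the right. A magnetic base and post behind it carry the sloping probe drive.
- stage_home (a point): Point on the stage top (station x = -15, y = 0, z = 34 mm) where carrier_base lies when the carrier is home, touching fence and stop. Axes as the station's; the carrier's axes match them when it is home.
- fence (a point): Middle of the top edge of the front face of the steel rear fence: station x = 20, y = 0, z = 40.5 mm. The fence stands 6.5 mm above the stage, is 135 mm long (y); the carrier's rear edge goes against this face. The needle passes over it.
- stop (a point): Middle of the top edge of the inner face of the steel end stop at the stage's left end: station x = -18, y = 65, z = 40.5 mm. It stands 6.5 mm above the stage, is 60 mm long (x); the carrier's left end goes against this face.
- carrier_grip (a point): Centre of the carrier's black handle bar: 14 mm thick (x), 70 mm long (y), from 8 to 32 mm above the carrier's underside; grip it across its thickness. It lies 24 mm in front of the carrier's middle, 20 mm above its underside. x points from handle to board, y along the bar, z up. Behind the bar the board is bare and flat, 20 mm either side of the middle.
- carrier_base (a point): Centre of the underside of the loose carrier (0.18 to 0.35 kg): aluminium plate 70 (x) x 130 (y) x 8 mm with a 2 mm green circuit board on its rear part (top at 10 mm) and the handle bar along its front. Axes as carrier_grip. It starts flat on the bench, left or right of the station, handle roughly towards the robot (yaw within 0.4 rad).
- pad (a point): Middle of the top face of the 16 x 16 mm gold pad on the circuit board: 15 mm behind the carrier's middle, 10 mm above its underside; axes as carrier_grip.
- probe_tip (a point): Point of the needle. It runs in the station's plane y = 0 on a line sloping 35 deg below horizontal, towards the robot (station -x) and down; with the carrier home it is over the pad's middle when 4 mm above it. At the start it is drawn back, 15 to 23 mm above the pad's height and 17 to 27 mm behind it, so the carrier can be lowered onto the stage in front of it, 10 mm short of the fence.
- carriage: The sliding part of the probe drive, one piece: needle and brass holder with red collar (90 mm long, 2 to 15 mm thick, rising from probe_tip away from the robot at 35 deg), then a clamp block and a 34 mm wide steel bar that runs on through the drive, 275 mm in all. Its place is given by probe_tip.
- coarse_grip (a point): On the common knob axis at mid-height of the coarse knob; fixed to the station at its x = 111, y = 0, z = 194 mm. z axis = knob axis, pointing out: up and towards the robot, 35 deg from vertical; y as the station's. Coarse knob: black, round, 56 mm diameter, z -10 to 10 mm. Fine knob: silver, 28 mm diameter, z 13 to 35 mm. Gearbox top (80 x 56 mm) at z = -25 mm; boss 40 mm diameter up to -13 mm.
- coarse (a joint): Angle of the coarse knob (rad, 0 to 4.7; starts 0.5 to 1.5). It grows when turned clockwise as seen from outside, looking at the knob along its axis; 1 rad moves the needle forward 10 mm along its slope (5.7 mm down, 8.2 mm towards the robot). Friction 0.1 N m; it stays where it is left. The fingers straddle the fine knob to grip it.
- fine (a joint): Angle of the fine knob (rad, -3 to 3), same sense; at this scale its effect on the needle cannot be seen. It turns very easily (0.012 N m). It must stay as found.
- fine_mark (a point): Outer end of the red line on top of the fine knob, 13 mm from the axis; shows whether the fine knob has been turned.
- tray: Bystander: blue open parts tray, 105 x 130 x 28 mm, on the side of the station opposite to the carrier. Origin under its centre.
- multimeter: Bystander: yellow hand-held multimeter lying flat, 190 x 90 x 40 mm. Origin under its centre.
- flux_bottle: Bystander: pale pink squeeze bottle with a red nozzle, 42 mm diameter, 130 mm tall. Origin under its centre.
- beaker: Bystander: glass beaker, 66 mm diameter, 85 mm tall. Origin under its centre.
- brush: Bystander: blue-handled brush lying on the bench, 170 mm long.
- screwdriver: Bystander: red-handled screwdriver lying on the bench, 170 mm long.
- tweezers: Bystander: steel tweezers, 115 mm long, lying on the station's plate at its right (-y) edge.
- vial: Bystander: amber glass vial, 24 mm diameter, 45 mm tall, standing on the station's plate at its left (+y) edge.
Not all that is in view belongs to the job. What is shaped like the part that bears carrier_grip but red is not meant.

How it is judged:
By the outcome, as a careful person would: the job done as asked, in the order asked, and still so for the second after the job is handed in, with the robot touching nothing.
It also fails if it takes over 64 s, if anything falls off the work surface, if the arm or the gripper's body presses on something with over 40 N, if the wrist force passes 120 N, or if a joint passes its speed limit or range.

## Working session

There is one attempt and no reset: what is moved stays moved. The work goes in short steps, Python scripts to look and compute and a tool call to move; the robot and the scene stay as the last step left them, time stands still between calls to the robot, and variables do not carry over. Pictures are saved under pics/ and viewed, about 8 in all and at most 12, crops included, and the job is handed in when it is done.

Besides the shell and the picture viewer there is one more tool, called after "Emit:" in YAML: its name, and indented under it one key for each argument. apply_moves: Moves the arm, as the interface text tells. Shift numbers are shares of 50 mm and turn numbers shares of 0.1 rad, none past 1 either way. Its arguments: {"type":"object","properties":{"deltas":{"type":"array"},"fingers":{"type":"number"}},"required":["deltas"]}

```bash
mkdir -p pics
cat > h.py <<'E'
import numpy as np, cv2
from plant import *
from scipy.spatial.transform import Rotation as R
def cam(name,obs=None):
    c=get_calibration(name); K=np.array(c["mtx"])
    if name=="wrist":
        o=obs or get_obs(); T=np.eye(4); T[:3,:3]=R.from_quat(o["eef_rot"]).as_matrix(); T[:3,3]=o["position"]
        V=np.linalg.inv(T@np.array(c["mount"]))
    else: V=np.array(c["view"])
    return K,V
def proj(KV,P):
    K,V=KV; P=np.atleast_2d(P); q=(V[:3,:3]@P.T).T+V[:3,3]; q=q@K.T; return q[:,:2]/q[:,2:]
def atz(KV,uv,z):
    K,V=KV; C=-V[:3,:3].T@V[:3,3]; d=V[:3,:3].T@np.linalg.inv(K)@np.array([uv[0],uv[1],1.]); return C+d*(z-C[2])/d[2]
E
python3 - <<'E'
from h import *
ims=[]
for n in ["scene","side"]:
    im=capture(n); cv2.imwrite(f"pics/{n}0.png",im); ims.append(im)
    KV=cam(n); print(n, "cam at",(-KV[1][:3,:3].T@KV[1][:3,3]).round(3))
    for l in ["carrier_base","carrier_grip","pad","station","coarse_grip","probe_tip","fence","stop","fine_mark"]:
        r=recognise(n,l); print(l,[(np.round(x["bbox"]).astype(int).tolist(),round(x["score"],2)) for x in r[:3]])
cv2.imwrite("pics/both.png",cv2.resize(np.vstack(ims),None,fx=.75,fy=.75))
o=get_obs(); print(o["time"],o["position"],o["eef_rot"],o["grip_width"])
E
```

```text
scene cam at [ 1.561 -0.267  1.061]
carrier_base [([263, 246, 38, 19], 0.96), ([294, 274, 40, 27], 0.74), ([210, 211, 36, 15], 0.66)]
carrier_grip [([208, 214, 38, 12], 0.82), ([260, 246, 38, 26], 0.71), ([295, 277, 47, 28], 0.65)]
pad [([208, 213, 38, 14], 0.89), ([294, 279, 43, 28], 0.81)]
station [([351, 248, 59, 78], 0.83)]
coarse_grip [([354, 229, 25, 42], 0.69), ([421, 257, 15, 35], 0.59), ([408, 227, 42, 26], 0.57)]
probe_tip [([437, 242, 20, 36], 0.67), ([362, 245, 18, 10], 0.5)]
fence [([350, 250, 63, 79], 0.65)]
stop [([351, 250, 63, 84], 0.94)]
fine_mark [([352, 212, 14, 10], 0.54)]
side cam at [0.29  0.82  0.677]
carrier_base [([410, 189, 28, 22], 0.95), ([281, 216, 25, 30], 0.76), ([338, 209, 31, 26], 0.6)]
carrier_grip [([281, 218, 31, 24], 0.83), ([336, 209, 26, 28], 0.78), ([409, 187, 28, 23], 0.68)]
pad [([410, 189, 30, 19], 0.97), ([334, 209, 27, 25], 0.94), ([281, 217, 22, 25], 0.92)]
station [([269, 233, 129, 115], 0.81), ([256, 261, 11, 19], 0.71), ([220, 353, 76, 40], 0.4)]
coarse_grip [([244, 204, 75, 60], 0.87)]
probe_tip [([267, 232, 134, 111], 0.67), ([244, 204, 80, 64], 0.56)]
fence [([268, 233, 135, 113], 0.95)]
stop [([269, 233, 134, 117], 0.69), ([244, 206, 85, 61], 0.22)]
fine_mark []
1.0 [ 0.2328614  -0.57999891  0.23931778] [-0.5857787   0.39605803 -0.39604483  0.58578993] 0.9983129382044933
```

View pics/scene0.png

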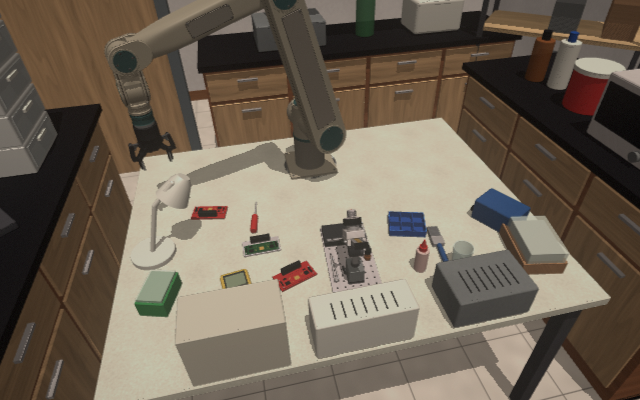

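View pics/side0.png

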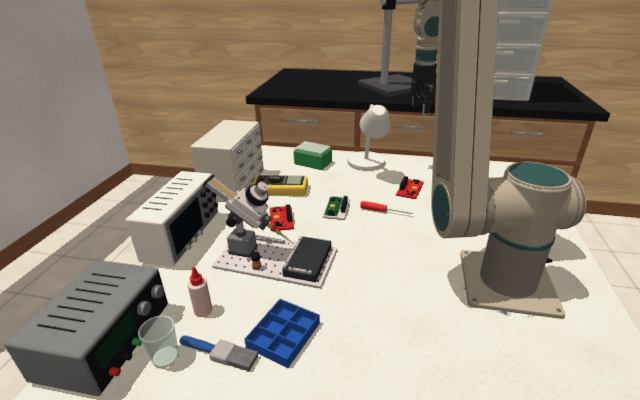

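Scene image: the silver and green board with the black handle is at scene (262,245) and side (336,208). Two red look-alikes sit at scene (210,212) and (295,276), so neither is the carrier. The station is at scene (350,250), with the blue tray on its left.

Run:
```python
from h import *
S=cam("scene");D=cam("side")
for n,a,b in [("carrier",(262,245),(336,208)),("red1",(210,212),(410,189)),("red2",(295,276),(281,216))]:
    print(n,atz(S,a,.01).round(3),atz(D,b,.01).round(3))
print("plate left-front/right-front(side px)",atz(D,(323,283),.01).round(3),atz(D,(336,243),.01).round(3),"stage",atz(D,(286,272),.034).round(3),atz(D,(318,279),.034).round(3),atz(D,(332,246),.034).round(3))
o=get_obs(); M=R.from_quat(o["eef_rot"]).as_matrix(); print(M.round(3))
c=get_calibration("wrist"); print(np.round(c["mount"],3),np.round(c["mtx"],1))
a=cv2.imread("pics/scene0.png")[195:300,190:400]; b=cv2.imread("pics/side0.png")[150:290,180:440]
cv2.imwrite("pics/crop0.png",np.vstack([cv2.resize(a,(560,280),interpolation=2),cv2.resize(b,(560,302),interpolation=2)]))
```

```text
carrier [ 0.478 -0.265  0.01 ] [ 0.475 -0.253  0.01 ]
red1 [ 0.25  -0.441  0.01 ] [ 0.242 -0.424  0.01 ]
red2 [ 0.646 -0.176  0.01 ] [ 0.636 -0.175  0.01 ]
plate left-front/right-front(side px) [0.446 0.1   0.01 ] [ 0.442 -0.067  0.01 ] stage [0.537 0.104 0.034] [0.455 0.115 0.034] [ 0.445 -0.02   0.034]
[[ 0.373 -0.     0.928]
 [-0.928  0.     0.373]
 [-0.    -1.     0.   ]]
[[ 1.    -0.     0.     0.001]
 [-0.    -0.292  0.957 -0.135]
 [ 0.    -0.957 -0.292  0.074]
 [ 0.     0.     0.     1.   ]] [[303.5   0.  317.5]
 [  0.  303.5 200.5]
 [  0.    0.    1. ]]
```

View pics/crop0.png

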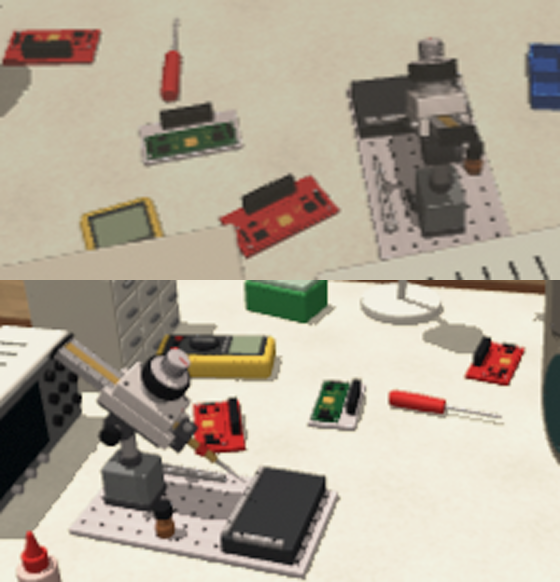

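The carrier is confirmed: aluminium with a green board and black handle, at about (0.477, -0.26). I'm moving to look at it.

Emit:
apply_moves:
  deltas:
    - [[0,0.6,0.1,1],[0.1,0.8,0.1,1],[0.4,0.8,0,1],[0.5,0.7,0,1],[0.5,0.7,0,1],[0.5,0.6,0,1],[0.5,0.6,0,1],[0.5,0.6,0,1],[0.5,0.4,0,1],[0.5,0.3,0,1],[0.5,0.2,0,1],[0.5,0.2,0,0.9]]

```text
time: 2.2
position: [0.487, -0.2437, 0.2511]
eef_rot: [0.708, 0.018, -0.013, -0.706]
wrist_force: [0.6, -0.5, -0.3]
grip_width: 0.998
```

Run:
```python
from h import *
o=get_obs(); im=capture("wrist"); cv2.imwrite("pics/w1.png",im); print(o["time"],o["position"].round(4),R.from_quat(o["eef_rot"]).as_matrix()[:,0].round(4),np.round(o["joint_positions"],3))
KV=cam("wrist",o)
for l in ["carrier_base","carrier_grip","pad"]:
    for x in trace("wrist",l)[:3]:
        m=x["region"].astype(np.uint8); c=max(cv2.findContours(m,0,2)[0],key=cv2.contourArea); q=cv2.boxPoints(cv2.minAreaRect(c))
        z={"carrier_base":.009,"carrier_grip":.032,"pad":.01}[l]
        print(l,round(x["score"],2),np.round(x["bbox"]),[atz(KV,p,z)[:2].round(4).tolist() for p in q])
```

```text
2.2 [ 0.487  -0.2437  0.2511] [0.999  0.0436 0.0064] [-0.583  0.123 -0.19   1.251  0.002  0.944]
carrier_base 0.96 [307. 186.  51. 104.] [[0.4383, -0.3367], [0.4404, -0.2066], [0.5087, -0.2052], [0.5137, -0.3355]]
carrier_base 0.77 [144. 285.  60.  68.] [[0.1995, -0.4778], [0.2242, -0.373], [0.2965, -0.3784], [0.2769, -0.4844]]
carrier_base 0.72 [440. 116.  79. 123.] [[0.5775, -0.1226], [0.6471, -0.1076], [0.6968, -0.2348], [0.6199, -0.2527]]
carrier_grip 0.87 [147. 289.  55.  63.] [[0.2171, -0.4591], [0.2399, -0.3617], [0.3065, -0.3666], [0.2884, -0.465]]
carrier_grip 0.68 [440. 117.  77. 116.] [[0.5722, -0.1272], [0.6371, -0.1117], [0.686, -0.2288], [0.6145, -0.2474]]
carrier_grip 0.57 [307. 186.  59. 102.] [[0.4404, -0.3268], [0.4437, -0.2035], [0.5074, -0.2028], [0.5108, -0.3265]]
pad 0.79 [142. 286.  54.  63.] [[0.2027, -0.4756], [0.2242, -0.3739], [0.2949, -0.377], [0.2784, -0.4795]]
pad 0.62 [307. 188.  60. 100.] [[0.4371, -0.3359], [0.44, -0.2055], [0.5097, -0.2044], [0.5141, -0.3351]]
```

View pics/w1.png

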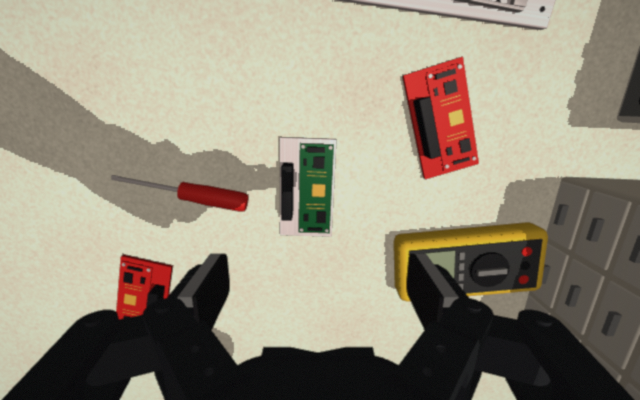

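```bash
cat >> h.py <<'E'
def rects(im,KV,x0,x1,y0,y1):
    hsv=cv2.cvtColor(im,cv2.COLOR_BGR2HSV); out={}
    for n,lo,hi,z in [("green",(45,80,30),(85,255,255),.010),("gold",(12,120,130),(30,255,255),.010)]:
        m=np.zeros(im.shape[:2],np.uint8); m[y0:y1,x0:x1]=cv2.inRange(hsv,lo,hi)[y0:y1,x0:x1]
        if n=="green": m=cv2.morphologyEx(m,3,np.ones((15,15)))
        c=max(cv2.findContours(m,0,2)[0],key=cv2.contourArea); r=cv2.minAreaRect(c); q=cv2.boxPoints(r); out[n]=(r[0],q)
    return out
E
python3 - <<'E'
from h import *
im=cv2.imread("pics/w1.png"); KV=cam("wrist")
for n,(c,q) in rects(im,KV,270,345,130,240).items():
    W=np.array([atz(KV,p,.01)[:2] for p in q]); print(n,np.round(c,1),atz(KV,c,.01).round(4),W.round(4).tolist())
    e=[W[(i+1)%4]-W[i] for i in range(4)]; e=[v for v in e if abs(v[1])>abs(v[0])]; print([round(float(np.arctan2(-v[0]*np.sign(v[1]),abs(v[1]))),3) for v in e])
E
```

```text
green [315.5 187.5] [ 0.4856 -0.269   0.01  ] [[0.4655, -0.3297], [0.4647, -0.2143], [0.504, -0.2134], [0.5084, -0.3288]]
[0.007, 0.038]
gold [318. 190.] [ 0.4889 -0.2722  0.01  ] [[0.481, -0.2645], [0.4963, -0.264], [0.497, -0.2799], [0.4815, -0.2804]]
[0.046, 0.034]
```

Emit:
apply_moves:
  deltas:
    - [[-0.2,-0.15,-0.6,-0.2],[-0.2,-0.15,-0.6,0],[-0.2,-0.15,-0.6,0],[-0.1,-0.1,-0.6,0],[-0.04,-0.03,-0.5,0],[0,0,-0.1,0]]
  fingers: 32

```text
time: 3.0
position: [0.4433, -0.2775, 0.0996]
eef_rot: [0.71, 0.006, 0.001, -0.705]
wrist_force: [0.6, 1.1, -0.3]
grip_width: 0.37
```

Run:
```python
from h import *
KV0=None
o=get_obs(); im=capture("wrist"); cv2.imwrite("pics/w2.png",im); M=R.from_quat(o["eef_rot"]).as_matrix()
print(o["time"],o["position"].round(4),M.round(4).tolist(),o["grip_width"])
KV=cam("wrist",o); print(proj(KV,[[.45,-.273,.032],[.489,-.272,.01]]))
for n,(c,q) in rects(im,KV,150,500,50,330).items():
    W=np.array([atz(KV,p,.01)[:2] for p in q]); print(n,np.round(c,1),atz(KV,c,.01).round(4),W.round(4).tolist())
```

```text
3.0 [ 0.4433 -0.2775  0.0996] [[0.9999, 0.0091, -0.0067], [0.0067, -0.0071, 1.0], [0.009, -0.9999, -0.0071]] 0.36998053086949506
[[326.3559109  209.29741753]
 [375.70653104 198.97369172]]
green [374.2 193. ] [ 0.4875 -0.2672  0.01  ] [[0.4664, -0.3294], [0.4651, -0.2127], [0.5058, -0.2135], [0.5136, -0.3306]]
gold [377.5 198.5] [ 0.4904 -0.2716  0.01  ] [[0.4818, -0.264], [0.4979, -0.264], [0.4991, -0.2793], [0.4827, -0.2794]]
```

View pics/w2.png

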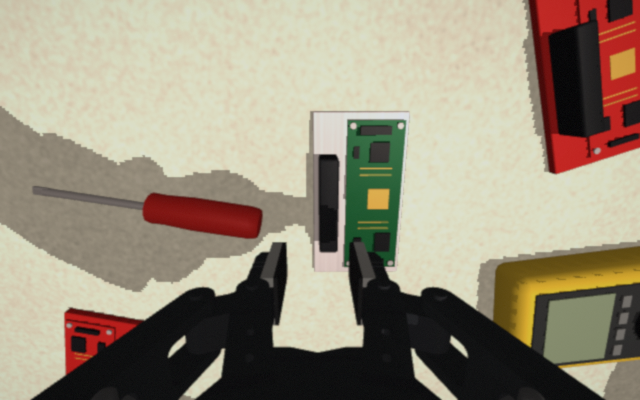

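Wrist view: the carrier plate corners are at about (314,112), (409,112), (397,270) and (314,270). The handle is at (328,203) and the screwdriver's end at (262,222).

Run:
```python
from h import *
KV=cam("wrist")
for p in [(312,111),(409.5,111),(398,271),(314,271)]: print(atz(KV,p,.008).round(4))
for p in [(319,155),(337,155),(319,251),(337,251)]: print("h",atz(KV,p,.032).round(4))
print("sd",atz(KV,(263,222),.015).round(4))
im=cv2.imread("pics/w2.png")[100:290,250:450]; cv2.imwrite("pics/w2c.png",cv2.resize(im,None,fx=4,fy=3.1*1,interpolation=2))
```

```text
[ 0.4401 -0.2073  0.008 ]
[ 0.5102 -0.2068  0.008 ]
[ 0.5131 -0.3367  0.008 ]
[ 0.4421 -0.3368  0.008 ]
h [ 0.4451 -0.235   0.032 ]
h [ 0.4571 -0.235   0.032 ]
h [ 0.4457 -0.3059  0.032 ]
h [ 0.459  -0.3059  0.032 ]
sd [ 0.4024 -0.2898  0.015 ]
```

View pics/w2c.png

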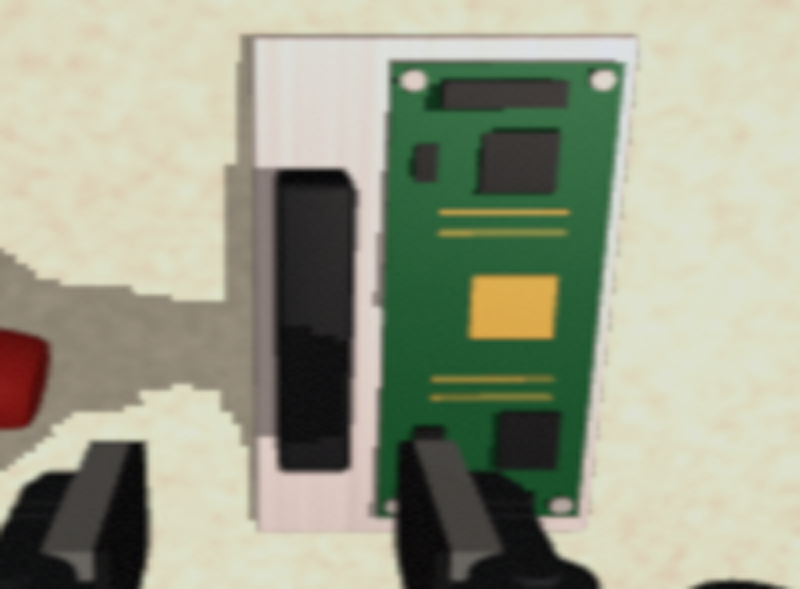

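Emit:
apply_moves:
  deltas:
    - [[0.17,0.11,-0.4,0.1],[0,0,-0.4,0],[0,0,-0.3,0],[0,0,-0.1,0]]

```text
time: 3.45
position: [0.456, -0.2766, 0.0455]
eef_rot: [0.712, 0.011, 0.002, -0.702]
wrist_force: [-0.7, 0.4, 0.1]
grip_width: 0.372
```

Emit:
apply_moves:
  deltas:
    - [[-0.1,0.1,-0.2,0],[-0.05,0.05,-0.15,0],[0,0,-0.1,0]]

```text
time: 3.75
position: [0.4501, -0.2706, 0.0251]
eef_rot: [0.714, 0.013, 0.004, -0.7]
wrist_force: [0.6, 0.0, 0.7]
grip_width: 0.372
```

Emit:
apply_moves:
  deltas:
    - [[0.03,-0.02,-0.07,0],[0,0,0,0],[0,0,0,0]]

```text
time: 4.05
position: [0.4517, -0.2716, 0.0215]
eef_rot: [0.714, 0.013, 0.004, -0.7]
wrist_force: [0.0, -0.4, -0.9]
grip_width: 0.371
```

Emit:
apply_moves:
  deltas:
    - [[0,0,0,0],[0,0,0,0],[0,0,0,0],[0,0,0,0]]
  fingers: 0

```text
time: 4.45
position: [0.4523, -0.2721, 0.0221]
eef_rot: [0.714, 0.013, 0.004, -0.7]
wrist_force: [-0.0, 0.1, -0.3]
grip_width: 0.148
```

Emit:
apply_moves:
  deltas:
    - [[0,0,0,0],[0,0,0.3,0],[0,0,0.6,0],[0,0.1,0.8,0],[0,0.3,0.8,0],[0,0.5,0.8,0],[-0.1,0.7,0.8,0],[-0.1,0.7,0.7,0],[0,0.6,0.4,0],[0,0.3,0.2,0],[0,0,0,0]]

```text
time: 5.55
position: [0.4361, -0.106, 0.2943]
eef_rot: [0.711, 0.01, 0.004, -0.703]
wrist_force: [0.1, -0.1, -2.3]
grip_width: 0.148
```

Run:
```python
from h import *
o=get_obs(); im=capture("wrist"); cv2.imwrite("pics/w3.png",im); M=R.from_quat(o["eef_rot"]).as_matrix()
print(o["time"],o["position"].round(4),M.round(4).tolist(),o["grip_width"],o["wrist_force"])
```

```text
5.55 [ 0.4361 -0.106   0.2943] [[0.9998, 0.0194, -0.009], [0.0093, -0.0116, 0.9999], [0.0193, -0.9997, -0.0117]] 0.14815941877043193 [ 0.10557378 -0.09677219 -2.25064413]
```

View pics/w3.png

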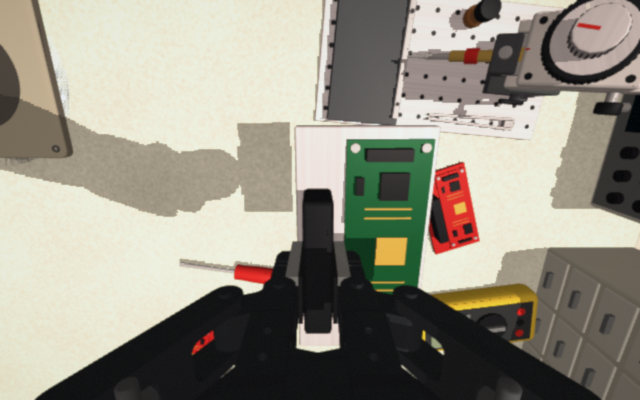

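Wrist view: the carrier is held. The stage's front-right corner is at (327,122), its front edge runs up to (333,0), and the needle tip is near (398,62). I'm fitting the station pose and overlaying it.

```bash
cat >> h.py <<'E'
def stw(p,P):  # station pts (mm) -> world
    x,y,a=p; P=np.atleast_2d(P)/1000.; c,s=np.cos(a),np.sin(a); return np.c_[x+c*P[:,0]-s*P[:,1],y+s*P[:,0]+c*P[:,1],P[:,2]]
E
python3 - <<'E'
from h import *
im=cv2.imread("pics/w3.png"); KV=cam("wrist")
a,b=atz(KV,(333,0),.034),atz(KV,(327,121),.034); print(a,b)
yaw=np.arctan2(-(a-b)[0],(a-b)[1])
fr=atz(KV,(398,123),.034); print(fr)
# refine p by matching: front-right stage corner
p=[0,0,yaw]; o=b-stw(p,[-60,-76,34])[0]; p=[o[0],o[1],yaw]; print(np.round(p,4))
L=lambda P,c: cv2.polylines(big,[np.round((proj(KV,stw(p,P))-[300,0])*[2.35,3.0]).astype(int)],False,c,1)
big=cv2.resize(im[0:150,300:640],None,fx=2.35,fy=3,interpolation=2)
L([[-60,72,34],[-60,-76,34],[28,-76,34],[28,72,34]],(0,0,255))
L([[20,67,40.5],[20,-67,40.5]],(0,255,0)); L([[-75,80,10],[-75,-80,10],[225,-80,10],[225,80,10]],(255,0,0))
L([[30,0,60],[111,0,194]],(255,0,255))
ax=np.array([-np.sin(np.radians(35)),0,np.cos(np.radians(35))]);e1=np.array([np.cos(np.radians(35)),0,np.sin(np.radians(35))]);t=np.linspace(0,6.3,40)[:,None]
for h,r in [(10,28),(35,14)]: L(np.array([111,0,194])+ax*h+r*(np.cos(t)*e1+np.sin(t)*[0,1,0]),(0,255,255))
cv2.imwrite("pics/w3o.png",big)
E
```

```text
[0.45615901 0.07990299 0.034     ] [ 0.45178428 -0.05207487  0.034     ]
[ 0.54169195 -0.05383447  0.034     ]
[ 0.5143  0.0219 -0.0331]
```

View pics/w3o.png

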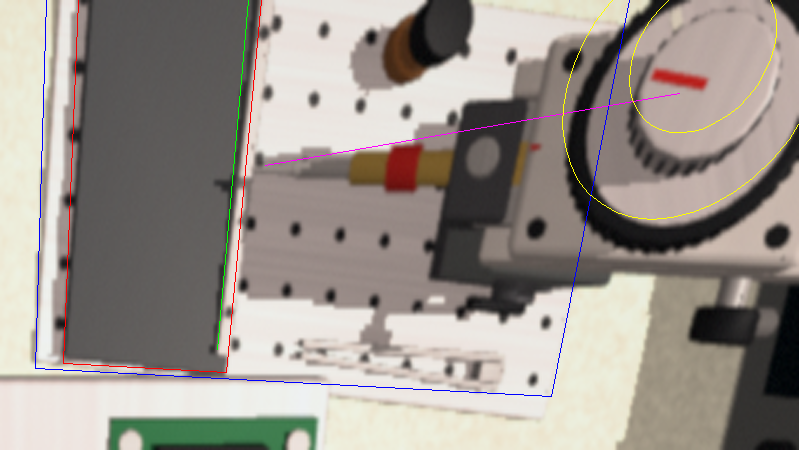

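```bash
cat > fit.py <<'E'
from h import *
from scipy.optimize import least_squares
def rotcam(KV,r): V=KV[1].copy(); V[:3]=R.from_rotvec(r).as_matrix()@V[:3]; return KV[0],V
KW=cam("wrist"); KD=cam("side")
big=lambda X,Y:(300+X/2.35,Y/3)
w=[([-60,-76,34],big(64,362)),([-75,-80,10],big(36,362)),([225,-80,10],big(545,417)),([20,-60,34],big(221,335))]
s=[([-75,80,10],(322.5,287.9)),([-75,-80,10],(336.9,249.3)),([225,80,10],(212.5,265.6))]
ax=np.array([-np.sin(np.radians(35)),0,np.cos(np.radians(35))]);e1=np.array([ax[2],0,-ax[0]]);t=np.linspace(0,6.3,80)[:,None]
ring=lambda h,r:np.array([111,0,194])+ax*h+r*(np.cos(t)*e1+np.sin(t)*[0,1,0])
def res(q,full=False):
    p=q[:3]; W=rotcam(KW,q[3:6]); D=rotcam(KD,q[6:9]); out=[]
    out+=list((proj(W,stw(p,[a for a,_ in w]))-[b for _,b in w]).ravel()/1.)
    out+=list((proj(D,stw(p,[a for a,_ in s]))-[b for _,b in s]).ravel()/1.)
    k=np.vstack([proj(W,stw(p,ring(10,28))),proj(W,stw(p,ring(-10,28)))])
    out+=[k[:,0].min()-big(565,0)[0],k[:,1].max()-big(0,250)[1]]
    f=proj(W,stw(p,[20,60,34]))[0]; f2=proj(W,stw(p,[20,-60,34]))[0]; X=f2[0]+(f[0]-f2[0])*(0-f2[1])/(f[1]-f2[1]); out+=[X-big(250,0)[0]]
    if full: return np.round(out,1)
    return np.r_[out,q[3:6]/.008,q[6:9]/.003]
r=least_squares(res,np.r_[.514,.022,-.05,np.zeros(6)],loss="soft_l1"); print(r.x.round(4)); print(res(r.x,True))
E
python3 fit.py
```

```text
[ 5.174e-01  2.120e-02 -7.220e-02 -1.400e-03 -0.000e+00 -1.700e-03
 -5.300e-03  1.400e-03  4.000e-04]
[-0.1 -0.7 -0.6  0.6  0.5 -0.1 -2.2  0.3 -0.5 -1.1  0.8 -1.  -0.5  1.
 -0.  -0.1  1.9]
```

Emit:
apply_moves:
  deltas:
    - [[0.15,0.5,0,-0.4],[0.15,0.6,-0.2,-0.4],[0.15,0.6,-0.4,0],[0.1,0.4,-0.5,0],[0,0.2,-0.6,0],[0,0.1,-0.6,0],[0,0,-0.6,0],[0,0,-0.3,0],[0,0,0,0]]

```text
time: 6.5
position: [0.4584, 0.011, 0.1166]
eef_rot: [0.712, -0.029, 0.031, -0.701]
wrist_force: [-0.5, 0.0, -1.6]
grip_width: 0.149
```

```bash
cat > st.py <<'E'
from h import *
import sys
P=[.5174,.0212,-.0722]
o=get_obs(); M=R.from_quat(o["eef_rot"]).as_matrix(); d=o["position"]-[P[0],P[1],0]; c,s=np.cos(P[2]),np.sin(P[2])
print("t",round(o["time"],2),"pos",o["position"].round(4),"station mm",np.round([1e3*(c*d[0]+s*d[1]),1e3*(-s*d[0]+c*d[1]),1e3*d[2]],1),"yaw",np.arctan2(M[1,0],M[0,0]).round(4),"tilt x,z",M[2,0].round(4),M[2,2].round(4),"F",np.round(o["wrist_force"],1),"g",round(o["grip_width"]*85.4,1),"q",np.round(o["joint_positions"],2))
E
python3 st.py
```

```text
t 6.5 pos [0.4584 0.011  0.1166] station mm [-58.1 -14.4 116.6] yaw -0.0845 tilt x,z 0.0033 -0.0158 F [-0.5  0.  -1.6] g 12.7 q [-0.11  0.09 -0.54  0.94 -0.02  1.55]
```

Emit:
apply_moves:
  deltas:
    - [[0.13,0.12,-0.3,0.1],[0,0,-0.4,0],[0,0,-0.2,0],[0,0,-0.1,0],[0,0,0,0]]

```text
time: 7.0
position: [0.4654, 0.0141, 0.0645]
eef_rot: [0.713, -0.028, 0.028, -0.701]
wrist_force: [0.2, 0.6, -2.5]
grip_width: 0.149
```

```bash
python3 st.py
```

```text
t 7.0 pos [0.4654 0.0141 0.0645] station mm [-51.4 -10.9  64.5] yaw -0.0788 tilt x,z 0.0013 -0.0168 F [ 0.2  0.6 -2.5] g 12.7 q [-0.1   0.17 -0.58  0.83 -0.02  1.55]
```

Lower it slowly to contact.

Emit:
apply_moves:
  deltas:
    - [[0,0,-0.08,0],[0,0,-0.05,0],[0,0,-0.05,0],[0,0,0,0]]

```text
time: 7.4
position: [0.4677, 0.0135, 0.0573]
eef_rot: [0.713, -0.026, 0.03, -0.7]
wrist_force: [-0.2, 0.3, -1.5]
grip_width: 0.144
```

Emit:
apply_moves:
  deltas:
    - [[0,0,-0.03,0.03],[0.06,0.05,-0.02,0.03],[0.06,0.05,0,0],[0.05,0.06,0,0],[0,0.05,0,0],[0,0,0,0]]

```text
time: 8.0
position: [0.4743, 0.0214, 0.0572]
eef_rot: [0.716, -0.026, 0.027, -0.697]
wrist_force: [-0.4, 0.0, -3.1]
grip_width: 0.146
```

```bash
python3 st.py
```

```text
t 8.0 pos [0.4743 0.0214 0.0572] station mm [-43.   -3.   57.2] yaw -0.0745 tilt x,z 0.0022 -0.027 F [-0.4  0.  -3.1] g 12.5 q [-0.08  0.19 -0.57  0.81 -0.03  1.57]
```

Emit:
apply_moves:
  deltas:
    - [[0,0,-0.05,0],[0,0,-0.05,0],[0,0,-0.03,0],[0,0,0,0]]

```text
time: 8.4
position: [0.4748, 0.0214, 0.0568]
eef_rot: [0.717, -0.025, 0.026, -0.697]
wrist_force: [-0.1, -0.7, -0.4]
grip_width: 0.153
```

```bash
python3 st.py
```

```text
t 8.4 pos [0.4748 0.0214 0.0568] station mm [-42.5  -2.9  56.8] yaw -0.0735 tilt x,z 0.0024 -0.0283 F [-0.1 -0.7 -0.4] g 13.0 q [-0.07  0.19 -0.56  0.81 -0.03  1.57]
```

Emit:
apply_moves:
  deltas:
    - [[0,0.06,0,0],[0,0.06,0,0],[0,0.06,0,0],[0,0,0,0]]

```text
time: 8.8
position: [0.4751, 0.0256, 0.0574]
eef_rot: [0.722, -0.027, 0.028, -0.691]
wrist_force: [-0.5, 1.1, 0.3]
grip_width: 0.142
```

```bash
python3 st.py
```

```text
t 8.8 pos [0.4751 0.0256 0.0574] station mm [-42.5   1.3  57.4] yaw -0.0771 tilt x,z 0.0037 -0.0434 F [-0.5  1.1  0.3] g 12.1 q [-0.06  0.19 -0.56  0.81 -0.04  1.59]
```

Emit:
apply_moves:
  deltas:
    - [[0.06,0,0,0],[0.06,0,0,0],[0.06,0,0,0],[0,0,0,0]]

```text
time: 9.2
position: [0.4758, 0.025, 0.0564]
eef_rot: [0.723, -0.032, 0.021, -0.69]
wrist_force: [-1.0, -0.7, 5.3]
grip_width: 0.141
```

```bash
python3 st.py
```

```text
t 9.2 pos [0.4758 0.025  0.0564] station mm [-41.7   0.8  56.4] yaw -0.075 tilt x,z -0.0139 -0.048 F [-1.  -0.7  5.3] g 12.1 q [-0.05  0.21 -0.55  0.83 -0.05  1.59]
```

Emit:
apply_moves:
  deltas:
    - [[0,0,0,0],[0,0,0,0],[0,0,0.02,0]]
  fingers: 24

```text
time: 9.5
position: [0.4766, 0.0262, 0.0569]
eef_rot: [0.722, -0.031, 0.021, -0.69]
wrist_force: [-0.0, 1.2, -0.0]
grip_width: 0.28
```

```bash
python3 st.py
python3 - <<'E'
from h import *
im=capture("wrist"); cv2.imwrite("pics/w4.png",im); cv2.imwrite("pics/w4c.png",cv2.resize(im[0:300,200:600],(800,600),interpolation=2))
E
```

```text
t 9.5 pos [0.4766 0.0262 0.0569] station mm [-41.1   2.   56.9] yaw -0.0741 tilt x,z -0.0131 -0.0457 F [-0.   1.2 -0. ] g 23.9 q [-0.05  0.21 -0.55  0.83 -0.05  1.59]
```

View pics/w4c.png

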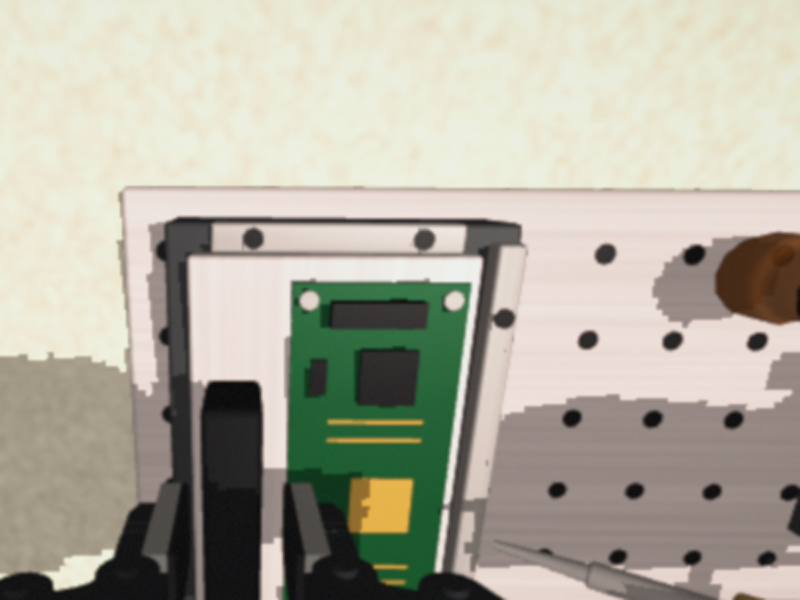

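Emit:
apply_moves:
  deltas:
    - [[0.07,-0.01,0,0],[0.06,0,0,0],[0.06,0,0,0],[0.04,0,0,0]]

```text
time: 9.95
position: [0.4837, 0.0258, 0.056]
eef_rot: [0.723, -0.035, 0.017, -0.69]
wrist_force: [-5.2, 0.0, 4.2]
grip_width: 0.279
```

```bash
python3 st.py
```

```text
t 9.95 pos [0.4837 0.0258 0.056 ] station mm [-33.9   2.2  56. ] yaw -0.0739 tilt x,z -0.0237 -0.0468 F [-5.2  0.   4.2] g 23.9 q [-0.05  0.22 -0.52  0.85 -0.05  1.59]
```

Emit:
apply_moves:
  deltas:
    - [[0.06,0,0.02,0],[0.08,0,0,0],[0.08,0,0,0]]

```text
time: 10.25
position: [0.4838, 0.0263, 0.0545]
eef_rot: [0.723, -0.043, 0.009, -0.69]
wrist_force: [-9.5, 0.2, 7.6]
grip_width: 0.284
```

```bash
python3 st.py
python3 - <<'E'
from h import *
im=capture("wrist"); cv2.imwrite("pics/w5.png",im); cv2.imwrite("pics/w5c.png",cv2.resize(im[60:330,250:530],(800,590),interpolation=2))
E
```

```text
t 10.25 pos [0.4838 0.0263 0.0545] station mm [-33.9   2.7  54.5] yaw -0.0739 tilt x,z -0.0466 -0.0479 F [-9.5  0.2  7.6] g 24.2 q [-0.05  0.24 -0.51  0.87 -0.05  1.59]
```

View pics/w5c.png

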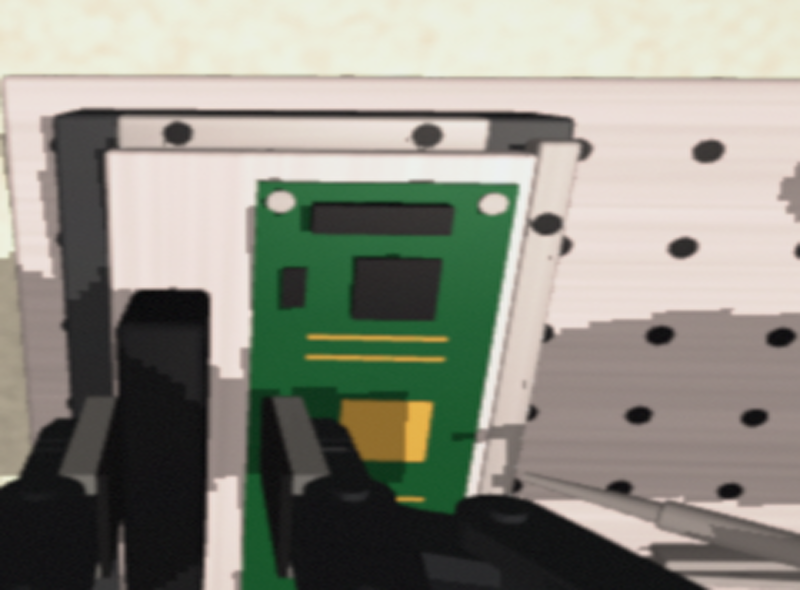

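Wrist view: the carrier is now flush with the fence and the stop, and the needle tip at crop (527,475) is clear. I'm backing off and going up, then turning the jaws along the station's y.

Emit:
apply_moves:
  deltas:
    - [[-0.1,0,0.02,0],[0,0,0.1,0],[0,0,0.4,0],[0,0,0.8,0],[-0.2,0,1,0],[-0.2,0,1,0],[0,0,1,1],[0,0,0.6,1],[0,0,0.3,1],[0,0,0,1],[0,0,0,1]]

```text
time: 11.4
position: [0.4668, 0.0264, 0.3305]
eef_rot: [0.71, 0.154, -0.158, -0.668]
wrist_force: [0.5, -0.5, 0.0]
grip_width: 0.283
```

```bash
python3 st.py
```

```text
t 11.4 pos [0.4668 0.0264 0.3305] station mm [-50.9   1.5 330.5] yaw 0.4446 tilt x,z -0.0183 -0.0564 F [ 0.5 -0.5  0. ] g 24.2 q [-0.05 -0.05 -0.2   1.4  -0.06  1.08]
```

Emit:
apply_moves:
  deltas:
    - [[0.2,0,0,1],[0.3,-0.05,0,1],[0.3,-0.05,0,1],[0.3,-0.05,0,1],[0.3,-0.05,0,1],[0.3,0,0,1],[0.3,0,0,1],[0.3,0,-0.1,1],[0.3,0,-0.2,1],[0.2,0,-0.2,1],[0.1,0,-0.1,0.8],[0,0,0,0]]
  fingers: 85

```text
time: 12.6
position: [0.6311, 0.0156, 0.3124]
eef_rot: [0.522, 0.523, -0.477, -0.477]
wrist_force: [0.2, 0.1, 0.5]
grip_width: 0.996
```

```bash
python3 st.py
python3 - <<'E'
from h import *
o=get_obs(); im=capture("wrist"); cv2.imwrite("pics/w6.png",im)
KV=cam("wrist",o); print(proj(KV,stw([.5174,.0212,-.0722],[[0,0,44],[-5.7+5.7,0,48],[20,0,62],[111,0,194],[91,0,222.7]])).round(1))
for l in ["probe_tip","coarse_grip","fine","fine_mark","pad"]:
    for x in trace("wrist",l)[:1]: print(l,round(x["score"],2),np.round(x["bbox"]))
E
```

```text
t 12.6 pos [0.6311 0.0156 0.3124] station mm [113.8   2.7 312.4] yaw 1.5713 tilt x,z 0.0007 -0.0908 F [0.2 0.1 0.5] g 85.0 q [-0.08  0.2   0.02  1.31  0.01 -0.08]
[[323.2  51.8]
 [323.3  51.6]
 [322.1  70. ]
 [315.9 182.3]
 [317.6 169.2]]
probe_tip 0.83 [310. 200.  56. 256.]
coarse_grip 0.56 [307. 202.  86. 262.]
fine 0.87 [318. 173.  38.  42.]
fine_mark 0.88 [317. 175.  35.  39.]
pad 0.88 [181. 144.  99.  74.]
```

View pics/w6.png

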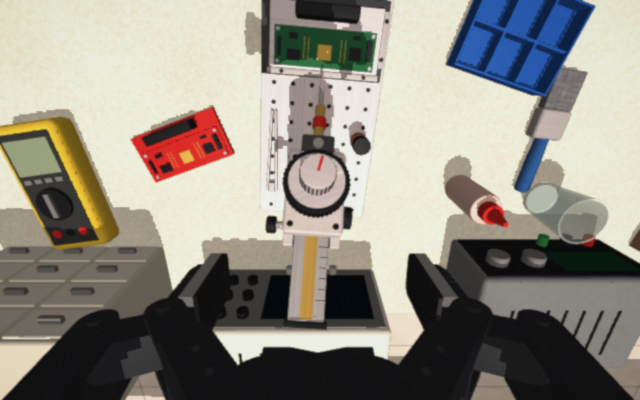

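Wrist view from above the drive: the pad is at (324,52), against a predicted (323,52). The coarse knob is centred at about (316,180), the red collar is at (319,122) and the tip is near (322,70). The station pose fits. Next I'm computing the needle's remaining travel.

```bash
cat > needle.py <<'E'
from h import *
from scipy.optimize import minimize_scalar
P=[.5174,.0212,-.0722]; dirn=np.array([np.cos(np.radians(35)),0,np.sin(np.radians(35))])
def dof(KV,uv):  # mm along needle line from target
    r=minimize_scalar(lambda d:np.sum((proj(KV,stw(P,np.array([0,0,48])+d*dirn))[0]-uv)**2),bounds=(-20,150),method="bounded"); return r.x,r.fun**.5
def collar(im,KV):
    h=cv2.cvtColor(im,cv2.COLOR_BGR2HSV); m=cv2.inRange(h,(0,150,60),(6,255,255))|cv2.inRange(h,(172,150,60),(180,255,255))
    n,_,st,c=cv2.connectedComponentsWithStats(m); out=[]
    for i in range(1,n):
        if st[i,4]>15: out.append((c[i].round(1).tolist(),int(st[i,4]),[round(float(x),2) for x in dof(KV,c[i])]))
    return [x for x in out if x[2][1]<15]
E
python3 - <<'E'
from needle import *
for pos,q,uv in [((.4766,.0262,.0569),(.722,-.031,.021,-.69),(447.5,271)),((.4838,.0263,.0545),(.723,-.043,.009,-.69),(434.5,277.4))]:
    print(dof(cam("wrist",dict(position=pos,eef_rot=q)),uv))
KV=cam("wrist"); im=cv2.imread("pics/w6.png"); print(dof(KV,(322,70))); print(collar(im,KV))
g=cv2.cvtColor(im,cv2.COLOR_BGR2GRAY); print(g[56:104:2,312:334])
E
```

```text
(np.float64(24.30520923301785), np.float64(3.6918345126799412))
(np.float64(24.16664357613126), np.float64(3.283560121975227))
(np.float64(23.237932593346756), np.float64(0.14959955845457704))
[([319.4, 121.3], 126, [87.72, 0.85]), ([320.1, 162.6], 25, [135.66, 4.13])]
[[ 50  50  48  51  68  98 117 120 121 121 121 121 120 121 122 120 121 119
  103  72  52  49]
 [ 77  59  58  78 113 152 134 120 118 120 121 120 120 121 120 121 120 118
   98  68  52  49]
 [ 86  84  82  87  96 106 100  95  96  95  84  80  82  83  88  91  97  94
   76  58  50  48]
 [ 89  88  88  88  88  88  89  88  89  88  84  83  77  59  50  49  51  50
   50  50  50  49]
 [ 88  88  89  90  90  89  90  90  89  81  73  85  88  85  83  83  83  77
   66  77  83  84]
 [113 106 104 101  95  94  94  92  85  63  63  83  90  92  92  90  90  89
   87  89  90  90]
 [224 223 224 224 223 222 219 196 147 119 125 159 160 160 160 158 149 143
  132 129 127 118]
 [169 166 167 172 174 181 191 191 152 130 146 193 217 222 223 225 226 226
  225 226 226 225]
 [193 203 203 203 202 200 199 185 144 126 139 159 181 188 188 187 185 185
  190 190 18
[... 702 characters left out ...]
9 138 130 137 142 138 126 103
  109 142 193 226]
 [146 144 143 143 142 142 134 109 103 114 132 135 130 138 142 139 142 145
  163 197 226 232]
 [145 144 142 143 142 140 132 107 103 106 111 122 127 137 141 141 142 144
  172 222 232 232]
 [144 142 143 143 142 137 122 105 104 107 107 112 131 140 142 140 143 143
  167 211 225 230]
 [144 143 143 143 141 138 122 104 104 107 105 109 132 142 141 142 142 143
  145 147 172 222]
 [145 143 143 143 141 135 115 105 105 107 105 112 133 142 141 140 143 143
  145 146 171 222]
 [144 142 143 143 142 134 111 103 106 107 103 110 133 142 141 142 143 144
  145 147 171 222]
 [131 140 143 143 141 134 114 104 106 106 105 116 134 141 141 141 143 143
  145 146 171 222]]
```

Emit:
apply_moves:
  deltas:
    - [[-0.04,-0.05,-0.3,1],[0,0,-0.5,1],[0,0,-0.5,1],[0,0,-0.4,0.7],[0,0,-0.2,0],[0,0,0,0]]

```text
time: 13.5
position: [0.6287, 0.0139, 0.221]
eef_rot: [0.416, 0.614, -0.556, -0.375]
wrist_force: [-0.2, -0.2, 0.3]
grip_width: 1.0
```

```bash
python3 st.py
```

```text
t 13.5 pos [0.6287 0.0139 0.221 ] station mm [111.6   0.8 221. ] yaw 1.9517 tilt x,z -0.0012 -0.1009 F [-0.2 -0.2  0.3] g 85.4 q [-0.1   0.23 -0.13  1.12  0.05 -0.48]
```

Emit:
apply_moves:
  deltas:
    - [[0,0,-0.3,0],[0,0,-0.25,0],[0,0,-0.12,0],[0,0,0,0]]

```text
time: 13.9
position: [0.6304, 0.0141, 0.1879]
eef_rot: [0.418, 0.614, -0.554, -0.375]
wrist_force: [-0.4, -0.6, -0.1]
grip_width: 0.99
```

Emit:
apply_moves:
  deltas:
    - [[0,0,0,0],[0,0,0,0],[0,0,0,0],[0,0,0,0]]
  fingers: 40

```text
time: 14.3
position: [0.6303, 0.0149, 0.1895]
eef_rot: [0.418, 0.615, -0.554, -0.375]
wrist_force: [1.1, -1.0, -4.6]
grip_width: 0.638
```

```bash
python3 st.py
```

```text
t 14.3 pos [0.6303 0.0149 0.1895] station mm [113.1   1.8 189.5] yaw 1.9493 tilt x,z -0.0016 -0.1062 F [ 1.1 -1.  -4.6] g 54.5 q [-0.1   0.25 -0.17  1.05  0.05 -0.48]
```

Emit:
apply_moves:
  deltas:
    - [[0,0,0,-0.5],[0,0,0,-1],[0,0,0,-1],[0,0,0,-1],[0,0,0,0]]

```text
time: 14.8
position: [0.6326, 0.0144, 0.1878]
eef_rot: [0.523, 0.531, -0.476, -0.467]
wrist_force: [0.8, 0.1, -1.9]
grip_width: 0.635
```

```bash
cat > col.py <<'E'
from needle import *
o=get_obs(); im=capture("wrist"); cv2.imwrite("pics/col_%05d.png"%round(o["time"]*100),im); print(collar(im,cam("wrist",o)))
E
python3 st.py; python3 col.py
```

```text
t 14.8 pos [0.6326 0.0144 0.1878] station mm [115.3   1.5 187.8] yaw 1.5875 tilt x,z -0.0024 -0.1106 F [ 0.8  0.1 -1.9] g 54.2 q [-0.08  0.25 -0.18  1.03  0.01 -0.1 ]
[([323.5, 137.9], 316, [86.52, 0.62])]
```

Emit:
apply_moves:
  deltas:
    - [[-0.02,0,0,-1],[0,0,0,-1],[0,0,0,-1],[0,0,0,0]]

```text
time: 15.25
position: [0.6344, 0.0126, 0.1871]
eef_rot: [0.597, 0.449, -0.401, -0.531]
wrist_force: [-0.4, 0.5, -1.2]
grip_width: 0.635
```

```bash
python3 st.py; python3 col.py
```

```text
t 15.25 pos [0.6344 0.0126 0.1871] station mm [ 1.173e+02 -1.000e-01  1.871e+02] yaw 1.2916 tilt x,z -0.002 -0.1153 F [-0.4  0.5 -1.2] g 54.3 q [-0.07  0.25 -0.18  1.03 -0.03  0.21]
[([306.0, 132.7], 316, [84.41, 0.46])]
```

Emit:
apply_moves:
  deltas:
    - [[-0.04,0,0,-1],[-0.02,0,0,-1],[0,0,0,0]]

```text
time: 15.6
position: [0.6321, 0.0126, 0.1889]
eef_rot: [0.637, 0.391, -0.347, -0.567]
wrist_force: [-3.2, -0.8, 0.5]
grip_width: 0.634
```

```bash
python3 st.py; python3 col.py
```

```text
t 15.6 pos [0.6321 0.0126 0.1889] station mm [115.1  -0.3 188.9] yaw 1.1006 tilt x,z 0.0014 -0.1162 F [-3.2 -0.8  0.5] g 54.2 q [-0.06  0.25 -0.17  1.04 -0.04  0.41]
[([294.3, 136.8], 301, [83.08, 0.42])]
```

Emit:
apply_moves:
  deltas:
    - [[0,0,0,0],[0,0,0,0],[0,0,0,0]]
  fingers: 85

```text
time: 15.95
position: [0.6329, 0.0122, 0.1897]
eef_rot: [0.637, 0.392, -0.348, -0.565]
wrist_force: [0.1, -0.4, 0.7]
grip_width: 0.995
```

```bash
python3 st.py; python3 col.py
```

```text
t 15.95 pos [0.6329 0.0122 0.1897] station mm [115.8  -0.6 189.7] yaw 1.1037 tilt x,z 0.0009 -0.1188 F [ 0.1 -0.4  0.7] g 84.9 q [-0.06  0.25 -0.17  1.04 -0.05  0.4 ]
[([294.7, 134.9], 300, [83.03, 0.5])]
```

Emit:
apply_moves:
  deltas:
    - [[-0.03,0.02,0,1],[-0.03,0,0,1],[-0.02,0,0,1],[0,0,0,1],[0,0,0,1],[0,0,0,1],[0,0,0,1],[0,0,0,1],[0,0,0,0.4],[0,0,0,0]]

```text
time: 17.0
position: [0.6314, 0.0128, 0.1898]
eef_rot: [0.411, 0.626, -0.554, -0.362]
wrist_force: [-0.4, -0.0, -0.9]
grip_width: 0.991
```

```bash
python3 st.py; python3 col.py
```

```text
t 17.0 pos [0.6314 0.0128 0.1898] station mm [114.4  -0.2 189.8] yaw 1.9813 tilt x,z -0.0025 -0.1228 F [-0.4 -0.  -0.9] g 84.7 q [-0.11  0.24 -0.18  1.04  0.06 -0.52]
[([349.5, 140.6], 286, [82.94, 0.34])]
```

Emit:
apply_moves:
  deltas:
    - [[-0.04,0,0,0],[0,0,0,0],[0,0,0,0],[0,0,0,0]]
  fingers: 40

```text
time: 17.45
position: [0.6287, 0.0142, 0.191]
eef_rot: [0.411, 0.627, -0.553, -0.363]
wrist_force: [2.3, -1.3, -4.3]
grip_width: 0.641
```

Emit:
apply_moves:
  deltas:
    - [[0,0,0,-0.6],[-0.02,0,0,-1],[-0.02,0,0,-1],[-0.02,0,0,-1],[-0.02,0,0,-1],[-0.02,0,0,-1],[-0.02,0,0,-1],[-0.02,0,0,-1],[-0.02,0,0,-1],[0,0,0,0]]

```text
time: 18.45
position: [0.6293, 0.0141, 0.1912]
eef_rot: [0.641, 0.399, -0.342, -0.559]
wrist_force: [-3.3, -1.5, 2.9]
grip_width: 0.635
```

```bash
python3 st.py; python3 col.py
```

```text
t 18.45 pos [0.6293 0.0141 0.1912] station mm [112.1   1.  191.2] yaw 1.1072 tilt x,z 0.0081 -0.1403 F [-3.3 -1.5  2.9] g 54.2 q [-0.06  0.23 -0.2   1.01 -0.05  0.4 ]
[([291.6, 130.4], 300, [77.26, 0.53])]
```

Emit:
apply_moves:
  deltas:
    - [[0,0,0,0],[0,0,0,0],[0,-0.01,-0.03,1],[0,0,-0.02,1],[0,0,0,1],[0,0,0,1],[0,0,0,1],[0,0,0,1],[0,0,0,1],[0,0,0,1],[0,0,0,0.8],[0,0,0,0]]
  fingers: 85

```text
time: 19.7
position: [0.6315, 0.0128, 0.1868]
eef_rot: [0.401, 0.641, -0.553, -0.349]
wrist_force: [0.2, -0.5, -0.4]
grip_width: 0.997
```

```bash
python3 st.py; python3 col.py
```

```text
t 19.7 pos [0.6315 0.0128 0.1868] station mm [ 1.144e+02 -1.000e-01  1.868e+02] yaw 2.0214 tilt x,z 0.0042 -0.1438 F [ 0.2 -0.5 -0.4] g 85.1 q [-0.12  0.24 -0.2   1.02  0.08 -0.56]
[([354.3, 133.4], 297, [77.16, 0.22])]
```

Emit:
apply_moves:
  deltas:
    - [[-0.04,0,0.03,0],[0,0,0.02,0],[0,0,0,0],[0,0,0,0]]
  fingers: 40

```text
time: 20.15
position: [0.6284, 0.0141, 0.1904]
eef_rot: [0.401, 0.641, -0.552, -0.351]
wrist_force: [2.3, -2.2, -3.6]
grip_width: 0.638
```

Emit:
apply_moves:
  deltas:
    - [[0,0,0,-0.6],[-0.02,0,0,-1],[-0.02,0,0,-1],[-0.02,0,0,-1],[-0.02,0,0,-1],[-0.02,0,0,-1],[-0.02,0,0,-1],[-0.02,0,0,-1],[-0.02,0,0,-1],[0,0,0,0]]

```text
time: 21.15
position: [0.6271, 0.0152, 0.1916]
eef_rot: [0.638, 0.415, -0.345, -0.549]
wrist_force: [-0.1, -6.6, -2.4]
grip_width: 0.635
```

```bash
python3 st.py; python3 col.py
```

```text
t 21.15 pos [0.6271 0.0152 0.1916] station mm [109.9   2.  191.6] yaw 1.1412 tilt x,z 0.0155 -0.1586 F [-0.1 -6.6 -2.4] g 54.2 q [-0.06  0.21 -0.22  0.98 -0.04  0.37]
[([290.3, 123.2], 293, [71.29, 0.64])]
```

Emit:
apply_moves:
  deltas:
    - [[0,0,0,0],[0,0,0,0],[0,0,0,0],[0,0,0.5,0],[0,0,0.8,0],[0,0,0.8,1],[-0.4,0,0.5,1],[-0.8,0,0,1],[-0.8,0.1,0,0.6],[-0.7,0.1,0,0],[-0.5,0,-0.3,0],[0,0,-0.5,0]]
  fingers: 85

```text
time: 22.4
position: [0.4653, 0.0253, 0.2887]
eef_rot: [0.554, 0.528, -0.44, -0.47]
wrist_force: [1.0, 0.1, -0.0]
grip_width: 0.996
```

```bash
python3 st.py
```

```text
t 22.4 pos [0.4653 0.0253 0.2887] station mm [-52.2   0.3 288.7] yaw 1.5142 tilt x,z 0.0086 -0.1714 F [ 1.   0.1 -0. ] g 85.0 q [-0.09 -0.15 -0.4   1.16  0.01 -0.04]
```

Emit:
apply_moves:
  deltas:
    - [[0,0,-0.8,0],[0,0,-0.8,0],[0,0,-0.7,0],[0,0,-0.5,0],[0,0,-0.2,0],[0,0,0,0]]

```text
time: 23.0
position: [0.4626, 0.0257, 0.1335]
eef_rot: [0.556, 0.528, -0.439, -0.469]
wrist_force: [-0.2, -0.6, 0.5]
grip_width: 0.996
```

```bash
python3 st.py
python3 - <<'E'
from needle import *
o=get_obs(); im=capture("wrist"); cv2.imwrite("pics/w7.png",im); KV=cam("wrist",o)
print(collar(im,KV)); print(proj(KV,stw(P,[[0,0,44],[-8,-8,44],[8,8,44],[0,0,48]])).round(1)); print(proj(KV,stw(P,np.array([0,0,48])+5*dirn)))
E
```

```text
t 23.0 pos [0.4626 0.0257 0.1335] station mm [-55.    0.5 133.5] yaw 1.5132 tilt x,z 0.0074 -0.175 F [-0.2 -0.6  0.5] g 85.1 q [-0.09 -0.04 -0.64  0.8   0.01 -0.03]
[([316.3, 344.7], 248, [73.76, 0.52])]
[[316.5 248. ]
 [307.  240. ]
 [325.8 255.8]
 [316.5 250.9]]
[[316.49227244 256.99328947]]
```

Run:
```python
from h import *
im=cv2.imread("pics/w7.png"); h=cv2.cvtColor(im,cv2.COLOR_BGR2HSV)
for v in range(234,282): print(v," ".join("%3d/%3d"%(h[v,u,1],h[v,u,2]) for u in range(305,329)))
```

```text
234 144/101 143/100 139/101 144/101 145/100 143/102 141/101 141/101 143/102 141/101 141/103 140/102 143/102 140/102 140/102 140/102 140/102 141/103 139/103 139/103 143/102 141/103 139/103 143/102
235 144/ 99 143/100 143/100 141/101 141/101 141/101 143/102 141/101 140/102 143/102 143/102 140/102 139/103 143/102 140/102 140/102 139/103 140/102 138/102 140/102 136/103 141/101 139/103 140/102
236 144/ 99 147/ 99 143/100 147/ 99 141/101 143/100 141/101 143/100 143/102 141/101 143/102 141/101 141/101 140/102 143/102 140/102 143/102 138/102 141/103 143/102 140/102 143/102 140/102 141/103
237 143/100 143/100 147/ 99 143/100 140/100 143/100 144/101 144/101 141/101 143/102 141/101 141/101 140/102 143/102 143/100 141/101 141/101 141/101 141/101 141/101 143/102 143/102 143/102 143/102
238 144/ 99 144/ 99 145/100 142/ 99 145/100 145/100 145/100 144/101 145/100 143/100 141/101 140/100 143/102 140/102 141/101 140/102 143/102 140/102 140/102 144/101 141/101 144/101 141/101 141/101
239 144/ 99 149/ 99 143/100 140/100 135/100 130/100 134/101 135/100 135/100 135/102 138/100 138/102 136/101 138/100 135/
[... 7607 characters left out ...]
  28/117  28/127  27/144  27/141  28/128  29/130  31/132  33/132  33/132  32/126  32/103  32/ 63  25/ 31  12/ 21
279  29/ 26  33/ 61  32/104  32/127  33/132  33/133  31/130  29/131  31/131  30/127  31/117  28/128  27/144  27/141  28/128  31/131  31/131  31/132  33/132  33/125  32/ 97  34/ 53  33/ 23  43/ 18
280  36/ 70  34/ 91  32/119  31/130  33/133  33/133  31/131  31/131  33/133  32/127  30/118  28/129  28/145  27/140  28/129  33/131  33/132  33/132  31/132  32/129  31/115  31/ 81  32/ 56  24/ 42
281  32/118  31/124  32/129  33/131  33/132  33/132  31/131  31/131  33/133  30/128  30/119  29/131  27/144  27/140  29/130  30/129  33/131  31/132  33/132  33/131  32/129  32/119  30/103  31/ 90
```

Reading the pixels, the pad is centred at (317.6,248.6) and the needle point is at about (317.5,258.7). That leaves roughly 6 mm of travel, which agrees with collar tracking (6.5 mm). One more stroke should cover it.

Emit:
apply_moves:
  deltas:
    - [[-0.1,0,0.8,0],[0,0,1,0],[0,0,1,0],[0,0,0.8,0],[0.5,0,0.2,1],[0.8,-0.05,0,1],[0.8,-0.1,0,1],[0.7,-0.05,0,1],[0.5,0,0,0.9],[0.2,0,0,0],[0,0,0,0]]

```text
time: 24.15
position: [0.6462, 0.0146, 0.3605]
eef_rot: [0.417, 0.659, -0.532, -0.329]
wrist_force: [-1.1, -0.5, -0.9]
grip_width: 0.989
```

```bash
python3 st.py
```

```text
t 24.15 pos [0.6462 0.0146 0.3605] station mm [129.    2.7 360.5] yaw 2.0212 tilt x,z -0.0095 -0.2161 F [-1.1 -0.5 -0.9] g 84.5 q [-0.13  0.14  0.04  1.28  0.11 -0.57]
```

Emit:
apply_moves:
  deltas:
    - [[-0.3,-0.02,-0.3,0],[0,0,-0.6,0],[0,0,-0.7,0],[0,0,-0.7,0],[0,0,-0.5,0],[0,0,-0.3,0],[0,0,0,0]]

```text
time: 24.85
position: [0.6238, 0.0156, 0.2112]
eef_rot: [0.423, 0.658, -0.529, -0.328]
wrist_force: [0.2, 0.0, -0.7]
grip_width: 0.994
```

```bash
python3 st.py
```

```text
t 24.85 pos [0.6238 0.0156 0.2112] station mm [106.6   2.1 211.2] yaw 2.0125 tilt x,z -0.0152 -0.224 F [ 0.2  0.  -0.7] g 84.9 q [-0.13  0.16 -0.26  0.96  0.11 -0.56]
```

Emit:
apply_moves:
  deltas:
    - [[0.11,-0.03,-0.2,0],[0,0,-0.2,0],[0,0,-0.05,0],[0,0,0,0]]

```text
time: 25.25
position: [0.6307, 0.0142, 0.1922]
eef_rot: [0.425, 0.659, -0.528, -0.326]
wrist_force: [-0.6, 0.4, -0.5]
grip_width: 0.995
```

Emit:
apply_moves:
  deltas:
    - [[0,0,0,0],[0,0,0,0],[0,0,0,0],[0,0,0,0]]
  fingers: 40

```text
time: 25.65
position: [0.6308, 0.0152, 0.1945]
eef_rot: [0.424, 0.66, -0.527, -0.326]
wrist_force: [1.2, -0.0, -4.4]
grip_width: 0.642
```

```bash
python3 st.py; python3 col.py
```

```text
t 25.65 pos [0.6308 0.0152 0.1945] station mm [113.5   2.2 194.5] yaw 2.0116 tilt x,z -0.0166 -0.2312 F [ 1.2 -0.  -4.4] g 54.8 q [-0.13  0.18 -0.27  0.92  0.11 -0.56]
[([356.9, 112.3], 306, [71.36, 0.47])]
```

Emit:
apply_moves:
  deltas:
    - [[0,0,0,-0.6],[-0.02,0,0,-1],[-0.02,0,0,-1],[-0.02,0,0,-1],[-0.02,0,0,-1],[-0.02,0,0,-1],[-0.02,0,0,-1],[0,0,0,0]]

```text
time: 26.5
position: [0.632, 0.0135, 0.1945]
eef_rot: [0.623, 0.484, -0.385, -0.479]
wrist_force: [-4.3, -3.9, 2.5]
grip_width: 0.632
```

```bash
python3 st.py; python3 col.py
```

```text
t 26.5 pos [0.632  0.0135 0.1945] station mm [114.8   0.6 194.5] yaw 1.3327 tilt x,z -0.0166 -0.2453 F [-4.3 -3.9  2.5] g 54.0 q [-0.05  0.17 -0.29  0.88 -0.06  0.18]
[([307.4, 93.6], 336, [67.08, 0.63])]
```

Emit:
apply_moves:
  deltas:
    - [[-0.02,0,0,-0.9],[-0.02,0,0,-0.9],[-0.02,0,0,-0.6],[0,0,0,0]]

```text
time: 26.95
position: [0.6287, 0.0143, 0.197]
eef_rot: [0.675, 0.408, -0.325, -0.522]
wrist_force: [-3.6, -2.4, 2.7]
grip_width: 0.623
```

```bash
python3 st.py; python3 col.py
```

```text
t 26.95 pos [0.6287 0.0143 0.197 ] station mm [111.5   1.1 197. ] yaw 1.0977 tilt x,z -0.0117 -0.2437 F [-3.6 -2.4  2.7] g 53.2 q [-0.03  0.18 -0.27  0.91 -0.12  0.43]
[([288.7, 101.2], 311, [65.59, 0.63])]
```

Emit:
apply_moves:
  deltas:
    - [[0,0,0,0],[0,0,0,0],[0,0,0,0],[0,0,0.4,0],[0,0,0.8,0],[0,0,0.8,1],[-0.3,0,0.4,1],[-0.8,0,0,1],[-0.8,0.1,0,1],[-0.8,0.1,0,0],[-0.5,0,-0.2,0],[-0.1,0,-0.5,0]]
  fingers: 85

```text
time: 28.2
position: [0.4649, 0.023, 0.2904]
eef_rot: [0.58, 0.542, -0.423, -0.436]
wrist_force: [2.1, 0.2, -0.6]
grip_width: 0.996
```

Emit:
apply_moves:
  deltas:
    - [[0,0,-0.8,0],[0,0,-0.8,0],[0,0,-0.8,0],[0,0,-0.5,0],[0,0,-0.2,0],[0,0,0,0]]

```text
time: 28.8
position: [0.4626, 0.0228, 0.131]
eef_rot: [0.582, 0.543, -0.422, -0.434]
wrist_force: [-0.5, 0.0, 0.6]
grip_width: 0.998
```

```bash
python3 st.py
python3 - <<'E'
from needle import *
o=get_obs(); im=capture("wrist"); cv2.imwrite("pics/w8.png",im); KV=cam("wrist",o)
q=proj(KV,stw(P,[[0,0,44],[0,0,48],np.array([0,0,48])+5*dirn])); print(collar(im,KV),q.round(1).tolist())
h=cv2.cvtColor(im,cv2.COLOR_BGR2HSV); u0,v0=np.round(q[0]).astype(int)
for v in range(v0-12,v0+22): print(v," ".join("%3d/%3d"%(h[v,u,1],h[v,u,2]) for u in range(u0-11,u0+13)))
E
```

```text
t 28.8 pos [0.4626 0.0228 0.131 ] station mm [-54.7  -2.4 131. ] yaw 1.5176 tilt x,z -0.0199 -0.2668 F [-0.5  0.   0.6] g 85.2 q [-0.08 -0.09 -0.71  0.68 -0.01 -0.03]
[([320.9, 326.3], 283, [69.03, 0.55])] [[322.6, 238.0], [322.6, 241.1], [322.4, 247.2]]
226 152/ 97 155/ 97 157/ 96 155/ 97 152/ 97 152/ 97 152/ 97 152/ 97 154/ 98 154/ 98 151/ 98 154/ 98 155/ 97 151/ 98 154/ 98 151/ 98 152/ 99 149/ 99 152/ 99 151/ 98 152/ 97 154/ 98 152/ 99 152/ 99
227 151/ 96 157/ 96 155/ 97 152/ 97 151/ 98 155/ 97 154/ 96 155/ 97 155/ 97 154/ 98 152/ 97 154/ 98 152/ 99 151/ 98 151/ 98 148/ 98 151/ 98 151/ 98 154/ 98 151/ 98 151/ 98 151/ 98 154/ 98 151/ 98
228 157/ 96 152/ 97 154/ 96 157/ 96 155/ 97 153/ 95 154/ 96 151/ 98 155/ 97 154/ 98 155/ 97 152/ 97 151/ 98 151/ 98 152/ 97 151/ 98 156/ 98 151/ 98 154/ 98 154/ 98 152/ 97 155/ 97 155/ 97 152/ 97
229 154/ 96 154/ 96 154/ 96 149/ 96 146/ 96 150/ 97 152/ 97 152/ 97 149/ 96 150/ 97 148/ 98 151/ 98 151/ 98 151/ 98 152/ 97 155/ 97 155/ 97 152/ 97 150/ 97 152/ 97 152/ 97 152/ 97 150/ 97 155/ 97
230 156/ 95 145/ 97 112/100 115/104 118/106 120/104 116/101 1
[... 5118 characters left out ...]
  26/127  26/145  27/144  28/148  29/176  29/186  28/188  30/188  29/187  28/188  27/187  29/187  29/186  29/185
257  29/132  29/131  29/131  27/131  28/128  28/117  30/111  28/110  28/108  28/109  26/128  26/147  29/142  29/139  28/172  28/185  27/186  29/187  29/187  27/187  27/187  28/188  30/188  30/188
258  29/113  30/112  30/111  28/110  26/108  28/110  30/109  30/110  29/107  26/106  28/128  28/147  29/141  30/136  30/168  28/180  29/182  29/182  28/183  28/184  29/185  29/185  29/186  29/186
259  30/120  30/120  30/119  29/115  29/114  31/115  31/117  30/118  29/113  28/108  28/129  28/147  27/141  29/131  28/153  28/163  30/164  29/166  30/171  28/172  31/175  29/175  29/175  29/176
```

The pad is now centred at (322.6,239.1) and the needle point at about (322.5,242.6), against a target row of 242.2. The error is therefore about 0.3 mm. Next I retreat above the drive to check the fine mark and the final picture.

Emit:
apply_moves:
  deltas:
    - [[-0.1,0,0.8,0],[0,0,1,0],[0,0,1,0],[0,0,0.8,0],[0.4,0,0.2,0],[0.7,0,0,0],[0.7,0,0,0],[0.5,0,0,0],[0,0,0,0]]

```text
time: 29.75
position: [0.584, 0.0222, 0.3561]
eef_rot: [0.591, 0.552, -0.411, -0.421]
wrist_force: [0.1, -0.4, -0.5]
grip_width: 0.989
```

```bash
python3 st.py
python3 - <<'E'
from needle import *
o=get_obs(); im=capture("wrist"); cv2.imwrite("pics/w9.png",im)
ax=np.array([-np.sin(np.radians(35)),0,np.cos(np.radians(35))]);e1=np.array([ax[2],0,-ax[0]])
w6=dict(position=(.6311,.0156,.3124),eef_rot=(.522,.523,-.477,-.477))
w3=dict(position=(.4361,-.106,.2943),eef_rot=(.711,.010,.004,-.703))
from scipy.optimize import least_squares
for n,ob in [("w3",w3),("w6",w6),("w9",o)]:
    I=cv2.imread(f"pics/{n}.png"); KV=cam("wrist",ob); h=cv2.cvtColor(I,cv2.COLOR_BGR2HSV); m=cv2.inRange(h,(0,110,60),(8,255,255))|cv2.inRange(h,(170,110,60),(180,255,255))
    t=proj(KV,stw(P,np.array([111,0,194])+35*ax))[0]; N,L,st,c=cv2.connectedComponentsWithStats(m)
    k=min([i for i in range(1,N) if st[i,4]>6],key=lambda i:np.hypot(*(c[i]-t)))
    v,u=np.nonzero(L==k); pts=np.c_[u,v].astype(float)
    uv=np.array([least_squares(lambda a:proj(KV,stw(P,np.array([111,0,194])+35*ax+a[0]*e1+a[1]*np.array([0,1.,0])))[0]-p,[0,0]).x for p in pts])
    d=np.linalg.svd(uv-uv.mean(0))[2][0]; print(n,len(pts),c[k].round(1),t.round(1),"mean mm",uv.mean(0).round(1),"line angle deg",np.degrees(np.arctan2(d[1],d[0])).round(1)%180)
q=proj(cam("wrist",o),stw(P,[[0,0,44],[111,0,194]])); print(q)
v8=cv2.imread("pics/w8.png")[200:350,240:400]
cv2.imwrite("pics/fin.png",np.hstack([cv2.resize(v8,(480,450),interpolation=2),cv2.resize(im[max(0,int(q[0,1])-60):max(0,int(q[0,1])-60)+230,240:400],(313,450),interpolation=2)]))
S=capture("scene"); D=capture("side"); cv2.imwrite("pics/sc9.png",S)
for n,a in [("scene",S),("side",D)]: print(n,cv2.absdiff(a,cv2.imread(f"pics/{n}0.png")).max(2).mean())
E
```

```text
t 29.75 pos [0.584  0.0222 0.3561] station mm [ 66.4   5.8 356.1] yaw 1.517 tilt x,z -0.0214 -0.3076 F [ 0.1 -0.4 -0.5] g 84.5 q [-0.06 -0.04 -0.19  1.12 -0.02 -0.02]
w3 97 [588.8  26. ] [599.   30.2] mean mm [-5.6  2.6] line angle deg 167.1
w6 43 [320.  162.5] [317.7 168.9] mean mm [-5.2  1.5] line angle deg 166.5
w9 26 [316.8 167.7] [315.1 173.3] mean mm [-5.1  1.4] line angle deg 167.3
[[320.29350286  34.8932772 ]
 [315.59522085 176.43045021]]
scene 6.328984375
side 16.966515625
```

View pics/fin.png

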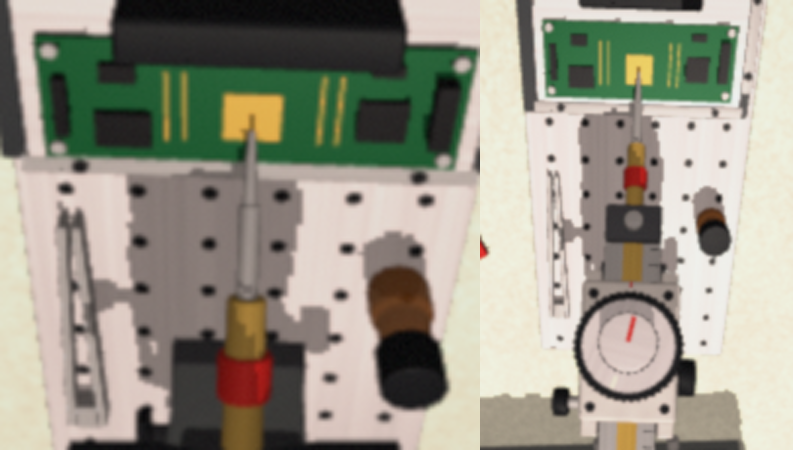

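```bash
python3 -c "
from plant import *
print(sign_off())"
```

```text
the job is handed in; nothing more can be done
None
```

The job is done and handed in at about 30 s of the 64 s allowed. The carrier lies home on the stage, the needle point hangs about 4 mm above the middle of the gold pad, and the robot is clear of everything.

**Carrier:** I gripped it by its black handle, set it on the stage and slid it against the stop. The gripped push left a gap of about 2.5 mm to the fence. I mended that by loosening the fingers and pushing the bar. The close-up after that showed it flush with both fence and stop.

**Needle:** I turned the coarse knob in four gripped strokes.
- The last close-up puts the point about 0.3 mm short of its target along the slope, so about 4.2 mm above the pad's middle.
- A second estimate, from tracking the red collar, says about 0.5 mm short. It rests partly on an extrapolated start value.
- A thin dark streak ahead of the point looked like the tip at first. I took it for a shadow because it moved only about half as far as the needle did.

**Fine knob:** The red line reads 167.1° and 166.5° before the turning and 167.3° after, so it has not moved within what I can measure.

**Not fully checked:**
- The tool's tilt drifted to about 18° over the run, which did not hinder the grips.
- The vial and tweezers still stand on the plate in the last picture. I did not measure the other bystanders again; the arm kept well away from them.

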